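Sort the wheel bearings: sound ones onto their stands, rusted ones through the scrap flap

TASK

Sort the five ball bearings from the strip-down: set each of the three sound bearings flat on the wooden stand of its own size (the large one on the large stand, and so on), down over the pin, and get rid of the two rusty ones by pushing the sprung flap of the green scrap box open and letting them drop inside.

Things in the scene. Friction and masses are not known exactly. Their poses are not given: they have to be found in the camera images.
- sound_large: large sound ball bearing: bright steel rings with a black rubber seal between them, outside diameter 62 mm, bore 30 mm, 16 mm thick; lies flat. Origin: centre of its underside; z is its axis, up.
- sound_medium: medium sound ball bearing: bright steel rings with a black rubber seal between them, outside diameter 52 mm, bore 25 mm, 15 mm thick; lies flat. Origin: centre of its underside; z is its axis, up.
- sound_small: small sound ball bearing: bright steel rings with a black rubber seal between them, outside diameter 42 mm, bore 20 mm, 12 mm thick; lies flat. Origin: centre of its underside; z is its axis, up.
- rusty_medium: medium scrap ball bearing: rust-brown all over, its seals gone and the balls bare, outside diameter 52 mm, bore 25 mm, 15 mm thick; lies flat. Origin: centre of its underside; z is its axis, up.
- rusty_small: small scrap ball bearing: rust-brown all over, its seals gone and the balls bare, outside diameter 42 mm, bore 20 mm, 12 mm thick; lies flat. Origin: centre of its underside; z is its axis, up.
- stand_large: large bearing stand, fixed to the bench: round pale wooden foot 70 mm across and 14 mm high with an upright round-topped steel pin 12 mm thick in its middle, pin top 46 mm above the bench. Takes the 62 mm sound bearing, which drops over the pin and lies flat on the foot. Origin: centre of the foot's underside.
- stand_medium: medium bearing stand, fixed to the bench: round pale wooden foot 60 mm across and 14 mm high with an upright round-topped steel pin 9 mm thick in its middle, pin top 46 mm above the bench. Takes the 52 mm sound bearing, which drops over the pin and lies flat on the foot. Origin: centre of the foot's underside.
- stand_small: small bearing stand, fixed to the bench: round pale wooden foot 50 mm across and 14 mm high with an upright round-topped steel pin 6 mm thick in its middle, pin top 46 mm above the bench. Takes the 42 mm sound bearing, which drops over the pin and lies flat on the foot. Origin: centre of the foot's underside.
- scrap_box: dark green steel scrap box, fixed to the bench, 130 mm (its x) by 180 mm (its y) by 130 mm high. In its lid a centred opening, 104 mm (x) by 150 mm (y), is filled by a plain grey metal flap with a black rubber pad, level with the lid when shut. Empty; walls 3 mm, floor at 4 mm. Origin: centre of its underside, z up.
- scrap_flap (a joint): flap angle, 0 shut, to 1.25 rad swung down into the box; hinged along the box's y at x = +52 mm, free edge at x = -50 mm. A spring shuts it. A bearing laid on it does not open it: 2.5 N at its middle starts it, 4 to 7 N hold it open. Pressed with the held bearing 50 mm below the lid at the box's centre, finger line along y, it stands at about 0.85 rad and a released bearing slides off.

How it is judged (in metres and radians):
At the end, for the whole second after the job is handed in: Each sound bearing lies flat (tilt under 0.15 rad) on the foot of its own size of stand, pin through its bore (centres within 12 mm); both rusty ones lie inside the scrap box (undersides under 85 mm), its flap has closed (under 0.1 rad), all five at rest (horizontal distance between sound_large and stand_large below 0.012 m and z of sound_large in the frame of stand_large between 0.01 and 0.019 m and angle between each of sound_large, sound_medium, sound_small's own z axis and vertical below 0.15 rad and horizontal distance between sound_medium and stand_medium below 0.012 m and z of sound_medium in the frame of stand_medium between 0.01 and 0.019 m and horizontal distance between sound_small and stand_small below 0.012 m and z of sound_small in the frame of stand_small between 0.01 and 0.019 m and x of rusty_medium in the frame of scrap_box between -0.062 and 0.062 m and y of rusty_medium in the frame of scrap_box between -0.087 and 0.087 m and z of each of rusty_medium, rusty_small in the frame of scrap_box below 0.085 m and x of rusty_small in the frame of scrap_box between -0.062 and 0.062 m and y of rusty_small in the frame of scrap_box between -0.087 and 0.087 m and value of joint scrap_flap below 0.1 rad and linear speed of each of sound_large, sound_medium, sound_small, rusty_medium, rusty_small below 0.03 m/s); the robot touches nothing.
It also fails if it takes over 122 s, if anything falls off the work surface, if the arm or the gripper's body presses on something with over 40 N, if the wrist force passes 120 N, or if a joint passes its speed limit or range.

ROBOT

A 6-joint arm with a two-finger parallel gripper is mounted at the origin on a cart in front of the work surface, level with it; the furniture and walls round the work are solid. World frame = base frame: x ahead of the robot, y to its left, z up, the work surface at z = 0. Lengths are in mm, angles in rad, forces in N, time in s.
With the tool pointing down it reaches from about 300 to 775 mm from the base axis. Payload 14.6 kg.
Tool frame: the origin (TCP) lies at the very end of the fingers, on their centre line; the grasp point (between the pads) lies 19 mm behind it; z points along the fingers, y is the line along which they close (so a half turn about z gives the same grasp; the last joint's range is limited). The gripper opens to 94 mm and grips with 3 to 60 N. Pads are 16 mm wide; open, the fingers measure 119 mm over their backs; the gripper's body (75 mm by 177 mm) begins 78 mm behind the grasp point.
Start: joints at [-1.404, 0.3, 1.521, -0, 1.321, -0.067], TCP at [127.415, -535.028, 205.446] pointing down, gripper open.
Joint ranges: [-3.03, 3.03], [-0.79, 2.21], [0.23, 2.52], [-1.04, 4.18], [0, 3.07], [-2.55, 2.55]. Speed limits (rad/s): [2.22, 2.22, 2.57, 3.14, 3.14, 3.14].

INTERFACE

Orientations are given as [roll, pitch, yaw] about the fixed x, y, z axes, in that order (R = Rz(yaw) Ry(pitch) Rx(roll)).
In Python, from cell import manip gives the robot as it stands. The module is installed in compiled form; this text tells all that it offers.
- The arm moves only by the shell command python3 -m inch 'ROWS' [FORCE]. ROWS is JSON, a list of rows, each an object of numbers: "gripper": the opening, from 0 (shut) to 1 (fully open); "dx", "dy", "dz": the shift along the world's x, y, z in m; "wx", "wy", "wz": the turn, a rotation vector about the world's x, y, z in degrees. A call has exactly 5 rows; each row is the pose to reach, as a shift and turn from the pose commanded when the call began; what a row does not reach only later rows make up. A row lasts 1/12 s, in which the tool goes at most 41.7 mm and 7.16 degrees, less where a joint would pass 70% of its speed; a pose out of reach is approached as far as the arm can. A call with a gripper value outside its range is refused whole. The fingers move at their own pace and stop on an object; FORCE is the grip in N (left out, the last holds). Time passes only in rows, so rows that repeat a pose let the fingers close, or fill a call up. It gives the time, the measured TCP pose, the force, the opening and the grip force at its end, in the units of the state.
- manip.read_state(): the state, without advancing time (a new reading comes with each control period).
- manip.camera(name): name is "scene" or "side" or "wrist"; returns the picture (480x640x3 uint8, blue, green, red); there is no depth.
- manip.camera_info(name): a dict with "camera_matrix" (3x3 intrinsics, pixels), "R" (3x3) and "t" (3): a world point X has camera coordinates R X + t; the wrist camera has in their place "tool_from_camera" (4x4, takes a point from camera to tool coordinates, whose origin is the TCP and whose axes are the flange's). Camera axes: x right, y down, z forward; pixel columns grow to the right and rows downward; lengths in mm; the calibration is good to about 2 mm. A picture is of the moment at which its call begins: read the wrist's pose just before it. camera_info takes no time and is no camera call.
- manip.sign_off(): hands the job in; it is judged then, once.
The state is a dict: "clock": time; "joints": joint angles; "qd": joint speeds; "effort": joint torques, N m; "eef_pos": TCP position; "eef_rot": TCP orientation; "wrist_force": force on the tool from outside, world axes, zero at the start; "moment": the same for the moment, N m; "finger_gap": finger opening in mm; "finger_force": force on a finger pad.
Only numpy, scipy, OpenCV 4.12 (cv2) and the standard library are available. Lean on these libraries where they do the work, as an engineer would, in place of code of your own. Each camera call takes 0.05 s, during which the arm holds its last target. There are 200 camera calls.

## Working session

There is one attempt and no reset: what is moved stays moved. The work goes in short steps, Python scripts to look and compute and a shell command to move; the robot and the scene stay as the last step left them, time stands still between calls to the robot, and variables do not carry over. Pictures are saved under pics/ and viewed, at most 14 in all, crops included, and the job is handed in when it is done.

```bash
mkdir -p pics; ls
python3 - <<'E'
from cell import manip
import cv2,numpy as np
s=manip.read_state();print(s)
for n in("scene","side"):
    cv2.imwrite(f"pics/{n}0.png",manip.camera(n)); c=manip.camera_info(n); print(n,c)
print(manip.camera_info("wrist"))
E
```

```text
pics
{'clock': 0.0, 'joints': array([-1.40357517e+00,  3.00450179e-01,  1.52163860e+00,  3.48520883e-05,
        1.32072272e+00, -6.66041616e-02]), 'qd': array([ 8.88731128e-04, -2.09082599e-04, -1.25565185e-03, -3.16380090e-05,
        3.82397456e-04, -1.41982116e-03]), 'effort': array([ 1.55539987e-03, -5.31806445e+01, -3.52734089e+01,  7.09376112e-02,
        2.44841102e-02, -9.99825852e-05]), 'eef_pos': array([ 127.39026731, -534.74293006,  204.87348802]), 'eef_rot': array([-3.14037876e+00, -1.14802771e-04,  2.33816607e-01]), 'wrist_force': array([ 0.8678715 , -0.34237359, -0.30077743]), 'moment': array([ 0.00549809, -0.02490102,  0.05148872]), 'finger_force': 0.0, 'finger_gap': 93.98131208207198}
scene {'camera_matrix': array([[535.77820888,   0.        , 323.92837009],
       [  0.        , 535.77820888, 248.46018005],
       [  0.        ,   0.        ,   1.        ]]), 'R': array([[-0.49195243, -0.87058744,  0.00776702],
       [-0.62468294,  0.34675433, -0.69966611],
       [ 0.60642727, -0.34905437, -0.71442775]]), 't': array([273.18943311, 424.77629607, 979.21295451])}
sid
[... 219 characters left out ...]
250474],
       [-0.22627223,  0.52206572, -0.82234316],
       [ 0.30677949, -0.76307993, -0.56885443]]), 't': array([ 493.71899296,  216.66100387, 1012.28948765])}
{'camera_matrix': array([[362.87828159,   0.        , 317.71971588],
       [  0.        , 362.87828159, 243.4178793 ],
       [  0.        ,   0.        ,   1.        ]]), 'tool_from_camera': array([[ 7.78894070e-04, -9.59534834e-01, -2.81588877e-01,
         8.29127645e+01],
       [ 9.99999602e-01,  6.25043145e-04,  6.36186671e-04,
        -5.69491869e-01],
       [-4.34438075e-04, -2.81589260e-01,  9.59534939e-01,
        -1.80614833e+02],
       [ 0.00000000e+00,  0.00000000e+00,  0.00000000e+00,
         1.00000000e+00]])}
```

View pics/scene0.png

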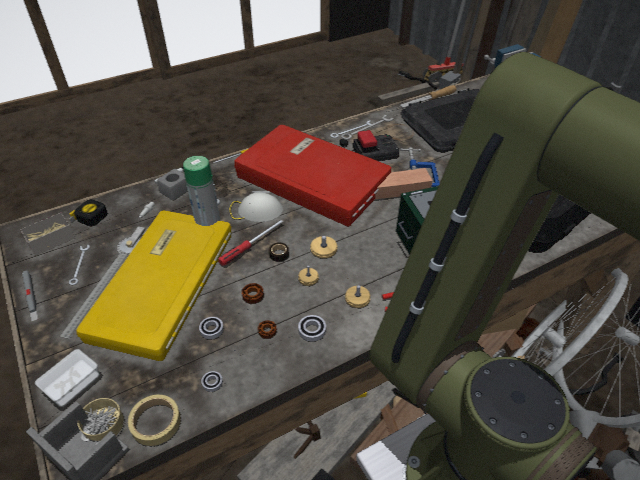

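View pics/side0.png

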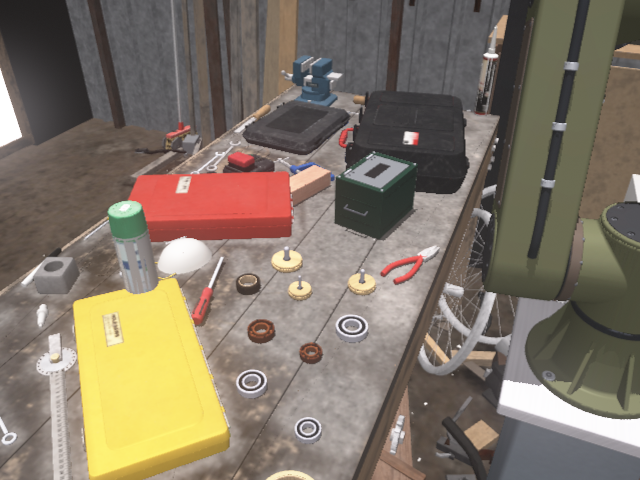

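The scene picture shows the bearings but the arm hides the box. The side picture shows everything: sound large (352,327), medium (252,383), small (307,430); rusty medium (261,330), small (311,352); stands (287,260), (300,289), (362,283); box lid about (380,170). The dark ring at (248,284) isn't part of the job.

```bash
cat > h.py <<'E'
import numpy as np,cv2
from cell import manip
def ray(n,u,v,z,pose=None):
    c=manip.camera_info(n);d=np.linalg.solve(c["camera_matrix"],[u,v,1.])
    if n=="wrist":
        from scipy.spatial.transform import Rotation as Ro
        T=c["tool_from_camera"];Rt=Ro.from_euler("xyz",pose["eef_rot"]).as_matrix()
        d=Rt@T[:3,:3]@d;o=Rt@T[:3,3]+pose["eef_pos"]
    else: d=c["R"].T@d;o=-c["R"].T@c["t"]
    return (o+d*(z-o[2])/d[2])
E
python3 - <<'E'
from h import *
P={"sl":(352,327,312,326,12),"sm":(252,383,211,327,12),"ss":(307,430,211,380,9),"rm":(261,330,253,293,12),"rs":(311,352,267,328,9),
"stA":(287,262,323,247,14),"stB":(300,290,308,276,14),"stC":(362,284,358,297,14),"ring":(248,282,279,251,15)}
for k,(a,b,c,d,z) in P.items(): print(k,ray("side",a,b,z).round()[:2],ray("scene",c,d,z).round()[:2])
im=cv2.imread("pics/side0.png");cv2.imwrite("pics/box.png",cv2.resize(im[140:310,270:430],None,fx=3.5,fy=3.5,interpolation=cv2.INTER_CUBIC))
E
```

```text
sl [438.  98.] [441.  96.]
sm [548. 296.] [548. 295.]
ss [423. 344.] [424. 343.]
rm [595. 174.] [593. 172.]
rs [485. 187.] [487. 186.]
stA [643. -41.] [644. -47.]
stB [576.  37.] [575.  33.]
stC [463. -33.] [460. -38.]
ring [687.  58.] [685.  58.]
```

View pics/box.png

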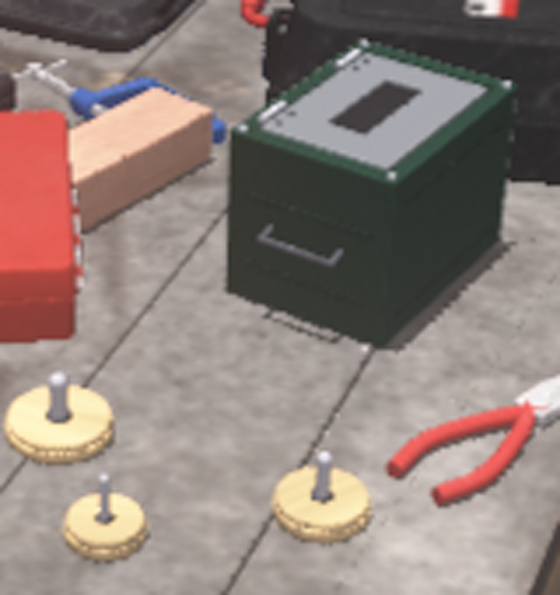

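Stand large is at crop (58,422), small at (105,522) and medium at (321,503). Box lid corners are at crop (238,130), (362,42), (512,85) and (390,180), with the hinge along the upper-left edge.

Run:
```python
from h import *
q=[(238,130),(362,42),(512,85),(390,180)]
w=np.array([ray("side",270+u/3.5,140+v/3.5,130)[:2] for u,v in q]);print(w.round(1),w.mean(0))
print(np.linalg.norm(np.roll(w,-1,0)-w,axis=1)); d=w[1]-w[0]+w[2]-w[3];print("y axis dir",np.degrees(np.arctan2(d[1],d[0])))
for u,v in((58,422),(105,522),(321,503)):print(ray("side",270+u/3.5,140+v/3.5,14).round(1))
```

```text
[[ 608.2 -256.3]
 [ 574.5 -423.8]
 [ 453.7 -399.3]
 [ 491.7 -231.2]] [ 532.03819303 -327.64594415]
[170.86684241 123.25745813 172.3284721  119.22411142]
y axis dir -102.04193518446506
[646.3 -45.1  14. ]
[576.8  34.7  14. ]
[464.1 -33.5  14. ]
```

```bash
for i in 1 2 3 4; do python3 -m inch '[{"dx":0.02,"dy":0.035,"wz":-1.3,"gripper":0.8},{"dx":0.04,"dy":0.07,"wz":-2.6,"gripper":0.8},{"dx":0.06,"dy":0.105,"wz":-3.9,"gripper":0.8},{"dx":0.08,"dy":0.14,"wz":-5.2,"gripper":0.8},{"dx":0.1,"dy":0.175,"wz":-6.4,"gripper":0.8}]'; done
python3 -m inch '[{"gripper":0.8},{"gripper":0.8},{"gripper":0.8},{"gripper":0.8},{"gripper":0.8}]'
python3 - <<'E'
from h import *
s=manip.read_state();im=manip.camera("wrist");cv2.imwrite("pics/w1.png",im);import pickle;pickle.dump(s,open("w1.pkl","wb"));print(s["joints"],s["qd"])
E
```

```text
[-1.40361132e+00  3.00410718e-01  1.52154355e+00 -1.05348560e-05
  1.32073916e+00 -6.66118741e-02] [ 1.81072294e-04 -2.08976199e-03 -1.43346372e-03  1.53563421e-03
  5.15027885e-05  7.97538471e-04]validation failed for argument at $[0]...
validation failed for argument at $[0]...
validation failed for argument at $[0]...
validation failed for argument at $[0]...
validation failed for argument at $[0]...
```

View pics/w1.png

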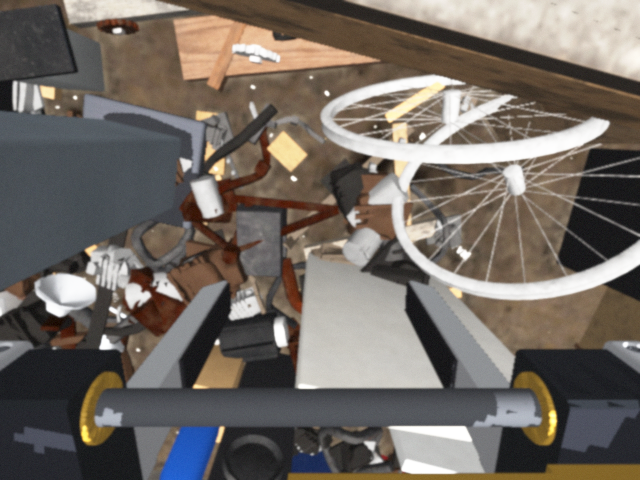

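The calls were refused and nothing moved; this picture only shows the floor under the arm and the fingers at the bottom of the frame. I'll try rows with all the keys.

```bash
for i in 1 2 3 4; do python3 -m inch '[{"dx":0.018,"dy":0.035,"dz":0,"wx":0,"wy":0,"wz":-1.3,"gripper":0.8},{"dx":0.036,"dy":0.07,"dz":0,"wx":0,"wy":0,"wz":-2.6,"gripper":0.8},{"dx":0.054,"dy":0.105,"dz":0,"wx":0,"wy":0,"wz":-3.9,"gripper":0.8},{"dx":0.072,"dy":0.14,"dz":0,"wx":0,"wy":0,"wz":-5.2,"gripper":0.8},{"dx":0.09,"dy":0.175,"dz":0,"wx":0,"wy":0,"wz":-6.4,"gripper":0.8}]'; done
python3 - <<'E'
from h import *
s=manip.read_state();im=manip.camera("wrist");cv2.imwrite("pics/w2.png",im);import pickle;pickle.dump(s,open("w2.pkl","wb"));print(s["joints"],s["qd"],s["eef_pos"],s["eef_rot"])
E
```

```text
clock: 0.57
eef_pos: [217.7, -358.2, 205.2]
eef_rot: [-3.141, 0.0, 0.121]
wrist_force: [1.2, -1.0, 0.8]
finger_gap: 74.8
finger_force: 0.0
clock: 0.98
eef_pos: [307.7, -183.2, 205.5]
eef_rot: [3.141, -0.0, 0.009]
wrist_force: [0.9, -0.9, -0.1]
finger_gap: 75.2
finger_force: 0.0
clock: 1.4
eef_pos: [397.8, -7.9, 205.6]
eef_rot: [3.142, -0.0, -0.102]
wrist_force: [0.3, -0.3, -0.3]
finger_gap: 75.2
finger_force: 0.0
clock: 1.82
eef_pos: [487.8, 167.1, 205.2]
eef_rot: [3.141, 0.0, -0.214]
wrist_force: [-0.2, -0.8, 0.0]
finger_gap: 75.1
finger_force: 0.0
[ 2.59010600e-01  2.23592500e-01  1.61768893e+00 -1.08991665e-05
  1.30055886e+00  2.04361513e+00] [ 0.70696787  0.74706294 -0.89771401  0.00110184  0.14166481  0.95313581] [487.76540952 167.09951667 205.22101228] [ 3.14147053e+00  2.15679821e-04 -2.13805306e-01]
```

View pics/w2.png

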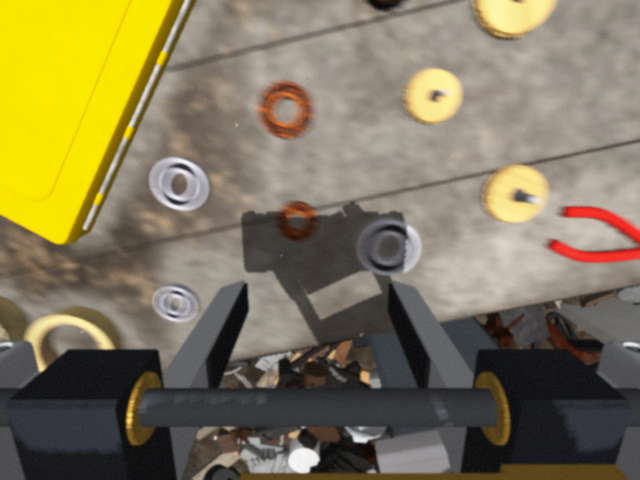

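The wrist picture, slightly motion-blurred, shows rusty medium (286,109), rusty small (298,219), sound large (388,246), medium (179,183), small (176,302), and stands small (433,95), medium (516,193) and large (515,8). I'll retake it at rest and fit colour blobs there.

Run:
```python
from h import *
for i in range(4): manip.camera("wrist")
s=manip.read_state();im=manip.camera("wrist");print(s["eef_pos"],abs(s["qd"]).max())
hsv=cv2.cvtColor(im,cv2.COLOR_BGR2HSV)
def blob(lo,hi,c,r,z,n):
    m=cv2.inRange(hsv,lo,hi);k=np.zeros_like(m);cv2.circle(k,c,r,255,-1);m&=k
    p=cv2.convexHull(cv2.findNonZero(m));(x,y),R=cv2.minEnclosingCircle(p);M=cv2.moments(p)
    x2,y2=M["m10"]/M["m00"],M["m01"]/M["m00"]
    print(n,round(x2),round(y2),round(R),ray("wrist",x2,y2,z,s).round(1)[:2])
rust=((0,110,40),(15,255,255))
blob(*rust,(286,109),45,13,"rm");blob(*rust,(298,219),35,10,"rs")
br=((0,0,150),(180,60,255))
blob(*br,(179,183),42,14,"sm");blob(*br,(176,302),32,11,"ss")
w=((15,60,120),(30,255,255))
blob(*w,(433,95),40,10,"stS");blob(*w,(516,193),45,10,"stM")
print("sl",ray("wrist",388,246,14,s),"now; old state",ray("wrist",388,246,14,__import__("pickle").load(open("w2.pkl","rb"))))
cv2.imwrite("pics/w3.png",im)
```

```text
[487.01798419 164.64245107 205.05013538] 0.02298099801465594
rm 287 110 29 [598.3 171.4]
rs 299 222 20 [487.5 185.7]
sm 180 177 42 [559. 292.]
ss 181 300 32 [427.5 336.1]
stS 434 96 30 [581.   30.3]
stM 517 194 33 [469.2 -42. ]
sl [442.53344795  97.79461622  14.        ] now; old state [443.27660869 100.3557325   14.        ]
```

```bash
python3 -m inch '[{"dx":0.03,"dy":0.002,"dz":0,"wx":0,"wy":0,"wz":0.2,"gripper":0.8},{"dx":0.06,"dy":0.004,"dz":-0.02,"wx":0,"wy":0,"wz":0.2,"gripper":0.8},{"dx":0.09,"dy":0.006,"dz":-0.045,"wx":0,"wy":0,"wz":0.2,"gripper":0.8},{"dx":0.109,"dy":0.007,"dz":-0.075,"wx":0,"wy":0,"wz":0.2,"gripper":0.8},{"dx":0.109,"dy":0.007,"dz":-0.11,"wx":0,"wy":0,"wz":0.2,"gripper":0.8}]' 25
python3 -m inch '[{"dx":0,"dy":0,"dz":-0.03,"wx":0,"wy":0,"wz":0,"gripper":0.8},{"dx":0,"dy":0,"dz":-0.055,"wx":0,"wy":0,"wz":0,"gripper":0.8},{"dx":0,"dy":0,"dz":-0.075,"wx":0,"wy":0,"wz":0,"gripper":0.8},{"dx":0,"dy":0,"dz":-0.091,"wx":0,"wy":0,"wz":0,"gripper":0.8},{"dx":0,"dy":0,"dz":-0.091,"wx":0,"wy":0,"wz":0,"gripper":0.8}]'
python3 - <<'E'
from h import *
s=manip.read_state();im=manip.camera("wrist");cv2.imwrite("pics/w4.png",im)
E
```

```text
clock: 2.53
eef_pos: [599.3, 170.4, 95.2]
eef_rot: [-3.14, -0.003, -0.212]
wrist_force: [0.7, -0.6, -0.8]
finger_gap: 75.0
finger_force: 0.0
clock: 2.95
eef_pos: [594.9, 170.3, 1.8]
eef_rot: [3.14, 0.004, -0.211]
wrist_force: [-0.4, 0.1, -0.1]
finger_gap: 75.7
finger_force: 0.0
```

View pics/w4.png

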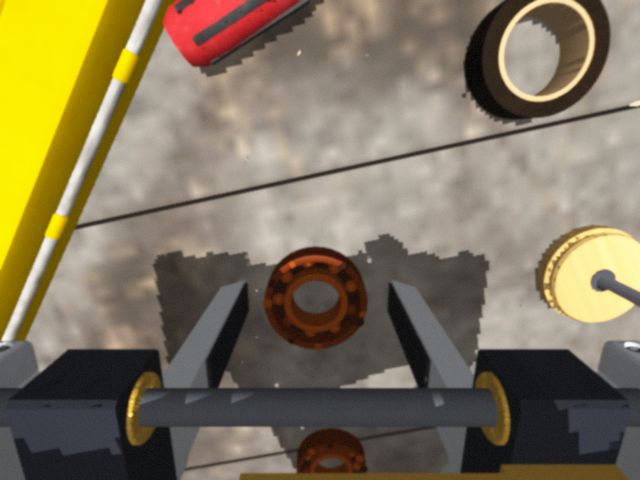

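The bearing is centred sideways between the fingers, its top centre at (316,296). Next: its offset along tool x.

Run:
```python
from h import *
s=manip.read_state();print(s["eef_pos"])
p=ray("wrist",316,296,15,s)-s["eef_pos"];a=s["eef_rot"][2]
print("along x",p[0]*np.cos(a)+p[1]*np.sin(a),"across",p[0]*np.sin(a)-p[1]*np.cos(a),p)
```

```text
[595.77409976 170.67428016   3.84694896]
along x 5.091665624101213 across -1.4831488991414359 [ 5.28931321  0.38464957 11.15305104]
```

```bash
python3 -m inch '[{"dx":0.004,"dy":0,"dz":0,"wx":0,"wy":0,"wz":0,"gripper":0.8},{"dx":0.004,"dy":0,"dz":0,"wx":0,"wy":0,"wz":0,"gripper":0.5},{"dx":0.004,"dy":0,"dz":0,"wx":0,"wy":0,"wz":0,"gripper":0.4},{"dx":0.004,"dy":0,"dz":0,"wx":0,"wy":0,"wz":0,"gripper":0.4},{"dx":0.004,"dy":0,"dz":0,"wx":0,"wy":0,"wz":0,"gripper":0.4}]' 25
python3 -m inch '[{"dx":0,"dy":0,"dz":0.02,"wx":0,"wy":0,"wz":0,"gripper":0.4},{"dx":0,"dy":0,"dz":0.06,"wx":0,"wy":0,"wz":0,"gripper":0.4},{"dx":0,"dy":0,"dz":0.1,"wx":0,"wy":0,"wz":0,"gripper":0.4},{"dx":0,"dy":0,"dz":0.14,"wx":0,"wy":0,"wz":0,"gripper":0.4},{"dx":0,"dy":0,"dz":0.18,"wx":0,"wy":0,"wz":0,"gripper":0.4}]'
```

```text
clock: 3.42
eef_pos: [600.6, 171.9, 5.1]
eef_rot: [-3.141, -0.001, -0.209]
wrist_force: [-0.4, -1.8, 1.5]
finger_gap: 51.9
finger_force: 1.1
clock: 3.83
eef_pos: [599.9, 172.0, 186.5]
eef_rot: [3.142, 0.0, -0.209]
wrist_force: [1.3, 0.2, -1.0]
finger_gap: 51.2
finger_force: 25.0
```

```bash
for i in 1 2 3; do python3 -m inch '[{"dx":-0.005,"dy":-0.034,"dz":0.005,"wx":0,"wy":0,"wz":0,"gripper":0.4},{"dx":-0.01,"dy":-0.067,"dz":0.01,"wx":0,"wy":0,"wz":0,"gripper":0.4},{"dx":-0.015,"dy":-0.1,"dz":0.015,"wx":0,"wy":0,"wz":0,"gripper":0.4},{"dx":-0.02,"dy":-0.134,"dz":0.015,"wx":0,"wy":0,"wz":0,"gripper":0.4},{"dx":-0.0217,"dy":-0.1667,"dz":0.015,"wx":0,"wy":0,"wz":0,"gripper":0.4}]'; done
python3 - <<'E'
from h import *
for i in range(5): manip.camera("wrist")
s=manip.read_state();im=manip.camera("wrist");cv2.imwrite("pics/w5.png",im);import pickle;pickle.dump(s,open("w5.pkl","wb"));print(s["eef_pos"])
E
```

```text
clock: 4.25
eef_pos: [577.9, 3.9, 200.0]
eef_rot: [-3.142, -0.001, -0.209]
wrist_force: [1.2, 0.6, -1.6]
finger_gap: 51.4
finger_force: 25.0
clock: 4.67
eef_pos: [556.3, -163.0, 215.0]
eef_rot: [3.142, -0.001, -0.21]
wrist_force: [0.9, 0.8, -1.5]
finger_gap: 51.0
finger_force: 25.0
clock: 5.08
eef_pos: [534.5, -329.8, 230.0]
eef_rot: [3.141, -0.0, -0.21]
wrist_force: [-0.3, 0.4, -1.8]
finger_gap: 51.2
finger_force: 25.0
[ 535.26024763 -327.62992069  229.26482997]
```

View pics/w5.png

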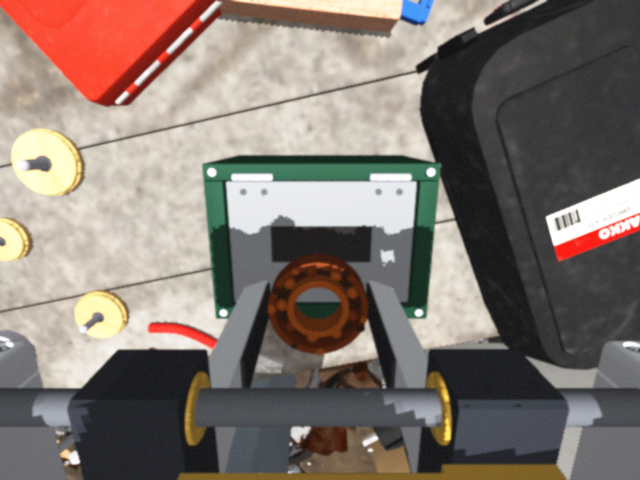

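The lid screws are at (211,172), (433,170), (419,312) and (222,313), well aligned with the fingers; the bearing is held level at (318,305).

Run:
```python
from h import *
s=__import__("pickle").load(open("w5.pkl","rb"))
w=np.array([ray("wrist",u,v,130,s)[:2] for u,v in((211,172),(433,170),(419,312),(222,313))]);print(w.round(1),w.mean(0),np.linalg.norm(np.roll(w,-1,0)-w,axis=1))
d=w[0]-w[1]+w[3]-w[2];print("y dir",np.degrees(np.arctan2(d[1],d[0])),"bearing",ray("wrist",318,305,241,s)[:2],s["eef_pos"])
```

```text
[[ 608.  -259.5]
 [ 574.5 -424.7]
 [ 458.5 -398.8]
 [ 492.3 -234.5]] [ 533.34554514 -329.38500666] [168.5555216  118.88146668 167.72665644 118.34802867]
y dir 78.46159772865717 bearing [ 535.68857519 -327.26210762] [ 535.26024763 -327.62992069  229.26482997]
```

```bash
python3 -m inch '[{"dx":-0.002,"dy":-0.001,"dz":-0.02,"wx":0,"wy":0,"wz":0,"gripper":0.4},{"dx":-0.002,"dy":-0.001,"dz":-0.045,"wx":0,"wy":0,"wz":0,"gripper":0.4},{"dx":-0.002,"dy":-0.001,"dz":-0.065,"wx":0,"wy":0,"wz":0,"gripper":0.4},{"dx":-0.002,"dy":-0.001,"dz":-0.08,"wx":0,"wy":0,"wz":0,"gripper":0.4},{"dx":-0.002,"dy":-0.001,"dz":-0.09,"wx":0,"wy":0,"wz":0,"gripper":0.4}]' 30
python3 -m inch '[{"dx":0,"dy":0,"dz":-0.012,"wx":0,"wy":0,"wz":0,"gripper":0.4},{"dx":0,"dy":0,"dz":-0.024,"wx":0,"wy":0,"wz":0,"gripper":0.4},{"dx":0,"dy":0,"dz":-0.036,"wx":0,"wy":0,"wz":0,"gripper":0.4},{"dx":0,"dy":0,"dz":-0.048,"wx":0,"wy":0,"wz":0,"gripper":0.4},{"dx":0,"dy":0,"dz":-0.056,"wx":0,"wy":0,"wz":0,"gripper":0.4}]'
python3 -m inch '[{"dx":0,"dy":0,"dz":0,"wx":0,"wy":0,"wz":0,"gripper":0.4},{"dx":0,"dy":0,"dz":0,"wx":0,"wy":0,"wz":0,"gripper":0.4},{"dx":0,"dy":0,"dz":0,"wx":0,"wy":0,"wz":0,"gripper":0.85},{"dx":0,"dy":0,"dz":0,"wx":0,"wy":0,"wz":0,"gripper":0.85},{"dx":0,"dy":0,"dz":0,"wx":0,"wy":0,"wz":0,"gripper":0.85}]'
python3 -m inch '[{"dx":0,"dy":0,"dz":0,"wx":0,"wy":0,"wz":0,"gripper":0.85},{"dx":0,"dy":0,"dz":0,"wx":0,"wy":0,"wz":0,"gripper":0.85},{"dx":0,"dy":0,"dz":0,"wx":0,"wy":0,"wz":0,"gripper":0.85},{"dx":0,"dy":0,"dz":0,"wx":0,"wy":0,"wz":0,"gripper":0.85},{"dx":0,"dy":0,"dz":0,"wx":0,"wy":0,"wz":0,"gripper":0.85}]'
python3 - <<'E'
from h import *
for i in range(2): manip.camera("wrist")
im=manip.camera("wrist");cv2.imwrite("pics/w6.png",im)
E
```

```text
clock: 5.8
eef_pos: [533.3, -327.6, 137.9]
eef_rot: [-3.141, 0.002, -0.208]
wrist_force: [0.3, 0.3, -1.0]
finger_gap: 51.1
finger_force: 30.0
clock: 6.22
eef_pos: [533.9, -329.1, 83.6]
eef_rot: [3.141, -0.002, -0.209]
wrist_force: [-2.3, 0.1, 6.1]
finger_gap: 51.4
finger_force: 30.0
clock: 6.63
eef_pos: [533.6, -329.2, 84.2]
eef_rot: [3.141, -0.001, -0.209]
wrist_force: [-3.2, 0.8, 2.8]
finger_gap: 68.0
finger_force: 2.0
clock: 7.05
eef_pos: [533.4, -329.2, 83.6]
eef_rot: [3.141, -0.0, -0.21]
wrist_force: [-2.5, -0.7, 2.9]
finger_gap: 79.5
finger_force: 1.9
```

View pics/w6.png

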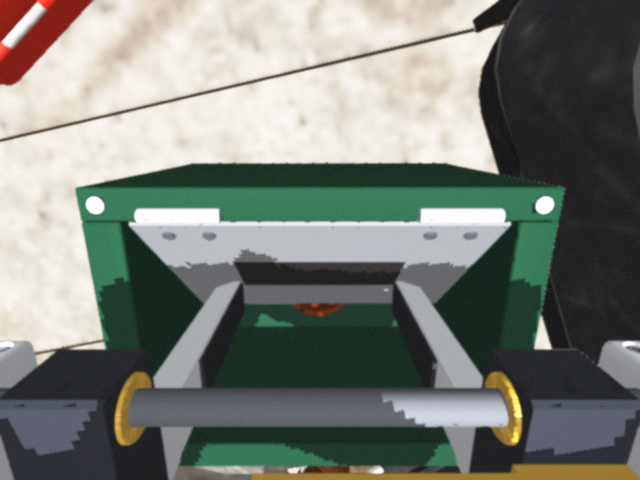

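The flap is open and empty, with the rusty bearing on the box floor at (316,308). Retracting and going for rusty small.

```bash
python3 -m inch '[{"dx":0,"dy":0,"dz":0.02,"wx":0,"wy":0,"wz":0,"gripper":0.85},{"dx":0,"dy":0,"dz":0.05,"wx":0,"wy":0,"wz":0,"gripper":0.85},{"dx":0,"dy":0,"dz":0.09,"wx":0,"wy":0,"wz":0,"gripper":0.8},{"dx":0,"dy":0.01,"dz":0.13,"wx":0,"wy":0,"wz":0,"gripper":0.75},{"dx":-0.005,"dy":0.047,"dz":0.145,"wx":0,"wy":0,"wz":0,"gripper":0.75}]'
for i in 1 2; do python3 -m inch '[{"dx":-0.004,"dy":0.04,"dz":0,"wx":0,"wy":0,"wz":0,"gripper":0.75},{"dx":-0.008,"dy":0.08,"dz":0,"wx":0,"wy":0,"wz":0,"gripper":0.75},{"dx":-0.012,"dy":0.12,"dz":0,"wx":0,"wy":0,"wz":0,"gripper":0.75},{"dx":-0.016,"dy":0.16,"dz":0,"wx":0,"wy":0,"wz":0,"gripper":0.75},{"dx":-0.02,"dy":0.2,"dz":0,"wx":0,"wy":0,"wz":0,"gripper":0.75}]'; done
python3 -m inch '[{"dx":0,"dy":0.03,"dz":-0.025,"wx":0,"wy":0,"wz":0,"gripper":0.75},{"dx":0,"dy":0.055,"dz":-0.055,"wx":0,"wy":0,"wz":0,"gripper":0.75},{"dx":0,"dy":0.068,"dz":-0.09,"wx":0,"wy":0,"wz":0,"gripper":0.75},{"dx":0,"dy":0.068,"dz":-0.125,"wx":0,"wy":0,"wz":0,"gripper":0.75},{"dx":0,"dy":0.068,"dz":-0.145,"wx":0,"wy":0,"wz":0,"gripper":0.75}]'
python3 - <<'E'
from h import *
for i in range(4): manip.camera("wrist")
s=manip.read_state();im=manip.camera("wrist");print(s["eef_pos"])
m=cv2.inRange(cv2.cvtColor(im,cv2.COLOR_BGR2HSV),(0,110,40),(15,255,255));m[350:]=0
n,l,st,c=cv2.connectedComponentsWithStats(cv2.morphologyEx(m,cv2.MORPH_CLOSE,np.ones((9,9))))
for i in range(1,n):
    if st[i,4]>300: u,v=st[i,0]+st[i,2]/2,st[i,1]+st[i,3]/2;print(st[i],ray("wrist",u,v,9,s))
cv2.imwrite("pics/w7.png",im)
E
```

```text
clock: 7.62
eef_pos: [529.3, -285.1, 233.4]
eef_rot: [3.139, -0.006, -0.213]
wrist_force: [-0.4, 0.2, 1.3]
finger_gap: 70.9
finger_force: 0.0
clock: 8.03
eef_pos: [507.8, -80.3, 228.3]
eef_rot: [-3.141, -0.0, -0.21]
wrist_force: [0.9, 0.6, 0.7]
finger_gap: 70.4
finger_force: 0.0
clock: 8.45
eef_pos: [487.7, 119.9, 228.4]
eef_rot: [-3.141, -0.0, -0.21]
wrist_force: [1.0, -0.3, -0.2]
finger_gap: 70.2
finger_force: 0.0
clock: 8.87
eef_pos: [486.6, 186.5, 79.7]
eef_rot: [3.14, 0.003, -0.208]
wrist_force: [-0.0, 0.7, 0.3]
finger_gap: 70.7
finger_force: 0.0
[488.74171669 185.97269987  84.26416429]
[ 291  227   57   56 2140] [487.27716113 185.56845348   9.        ]
```

```bash
python3 -m inch '[{"dx":0,"dy":0,"dz":-0.03,"wx":0,"wy":0,"wz":0,"gripper":0.75},{"dx":0,"dy":0,"dz":-0.055,"wx":0,"wy":0,"wz":0,"gripper":0.75},{"dx":0,"dy":0,"dz":-0.07,"wx":0,"wy":0,"wz":0,"gripper":0.75},{"dx":0,"dy":0,"dz":-0.079,"wx":0,"wy":0,"wz":0,"gripper":0.75},{"dx":0,"dy":0,"dz":-0.08,"wx":0,"wy":0,"wz":0,"gripper":0.7}]'
python3 -m inch '[{"dx":0,"dy":0,"dz":0,"wx":0,"wy":0,"wz":0,"gripper":0.5},{"dx":0,"dy":0,"dz":0,"wx":0,"wy":0,"wz":0,"gripper":0.3},{"dx":0,"dy":0,"dz":0,"wx":0,"wy":0,"wz":0,"gripper":0.3},{"dx":0,"dy":0,"dz":0,"wx":0,"wy":0,"wz":0,"gripper":0.3},{"dx":0,"dy":0,"dz":0,"wx":0,"wy":0,"wz":0,"gripper":0.3}]'
python3 -m inch '[{"dx":0,"dy":0,"dz":0.02,"wx":0,"wy":0,"wz":0,"gripper":0.3},{"dx":0,"dy":0,"dz":0.06,"wx":0,"wy":0,"wz":0,"gripper":0.3},{"dx":0,"dy":0,"dz":0.1,"wx":0,"wy":0,"wz":0,"gripper":0.3},{"dx":0,"dy":0,"dz":0.14,"wx":0,"wy":0,"wz":0,"gripper":0.3},{"dx":0,"dy":0,"dz":0.18,"wx":0,"wy":0,"wz":0,"gripper":0.3}]'
```

```text
clock: 9.53
eef_pos: [488.5, 185.8, 3.5]
eef_rot: [-3.142, -0.0, -0.21]
wrist_force: [-1.2, 0.8, -0.4]
finger_gap: 67.1
finger_force: 0.0
clock: 9.95
eef_pos: [488.8, 186.0, 4.4]
eef_rot: [-3.141, -0.001, -0.209]
wrist_force: [-1.2, -0.9, 6.9]
finger_gap: 41.1
finger_force: 30.0
clock: 10.37
eef_pos: [487.9, 185.8, 185.7]
eef_rot: [-3.141, -0.0, -0.209]
wrist_force: [0.3, 0.5, -0.6]
finger_gap: 41.1
finger_force: 30.0
```

```bash
for i in 1 2 3; do python3 -m inch '[{"dx":0.003,"dy":-0.034,"dz":0.008,"wx":0,"wy":0,"wz":0,"gripper":0.3},{"dx":0.006,"dy":-0.068,"dz":0.015,"wx":0,"wy":0,"wz":0,"gripper":0.3},{"dx":0.009,"dy":-0.103,"dz":0.015,"wx":0,"wy":0,"wz":0,"gripper":0.3},{"dx":0.012,"dy":-0.137,"dz":0.015,"wx":0,"wy":0,"wz":0,"gripper":0.3},{"dx":0.015,"dy":-0.1717,"dz":0.015,"wx":0,"wy":0,"wz":0,"gripper":0.3}]'; done
python3 -m inch '[{"dx":0,"dy":0,"dz":-0.01,"wx":0,"wy":0,"wz":0,"gripper":0.3},{"dx":0,"dy":0,"dz":-0.03,"wx":0,"wy":0,"wz":0,"gripper":0.3},{"dx":0,"dy":0,"dz":-0.055,"wx":0,"wy":0,"wz":0,"gripper":0.3},{"dx":0,"dy":0,"dz":-0.075,"wx":0,"wy":0,"wz":0,"gripper":0.3},{"dx":0,"dy":0,"dz":-0.09,"wx":0,"wy":0,"wz":0,"gripper":0.3}]'
python3 -m inch '[{"dx":0,"dy":0,"dz":-0.012,"wx":0,"wy":0,"wz":0,"gripper":0.3},{"dx":0,"dy":0,"dz":-0.024,"wx":0,"wy":0,"wz":0,"gripper":0.3},{"dx":0,"dy":0,"dz":-0.036,"wx":0,"wy":0,"wz":0,"gripper":0.3},{"dx":0,"dy":0,"dz":-0.048,"wx":0,"wy":0,"wz":0,"gripper":0.3},{"dx":0,"dy":0,"dz":-0.056,"wx":0,"wy":0,"wz":0,"gripper":0.3}]'
python3 -m inch '[{"dx":0,"dy":0,"dz":0,"wx":0,"wy":0,"wz":0,"gripper":0.3},{"dx":0,"dy":0,"dz":0,"wx":0,"wy":0,"wz":0,"gripper":0.3},{"dx":0,"dy":0,"dz":0,"wx":0,"wy":0,"wz":0,"gripper":0.85},{"dx":0,"dy":0,"dz":0,"wx":0,"wy":0,"wz":0,"gripper":0.85},{"dx":0,"dy":0,"dz":0,"wx":0,"wy":0,"wz":0,"gripper":0.85}]'
python3 -m inch '[{"dx":0,"dy":0,"dz":0,"wx":0,"wy":0,"wz":0,"gripper":0.85},{"dx":0,"dy":0,"dz":0,"wx":0,"wy":0,"wz":0,"gripper":0.85},{"dx":0,"dy":0,"dz":0,"wx":0,"wy":0,"wz":0,"gripper":0.85},{"dx":0,"dy":0,"dz":0,"wx":0,"wy":0,"wz":0,"gripper":0.85},{"dx":0,"dy":0,"dz":0,"wx":0,"wy":0,"wz":0,"gripper":0.85}]'
python3 - <<'E'
from h import *
for i in range(4): manip.camera("wrist")
im=manip.camera("wrist");cv2.imwrite("pics/w8.png",im)
E
```

```text
clock: 10.78
eef_pos: [503.1, 12.7, 198.9]
eef_rot: [-3.141, -0.001, -0.209]
wrist_force: [0.5, -0.6, -0.5]
finger_gap: 41.1
finger_force: 30.0
clock: 11.2
eef_pos: [518.1, -159.2, 213.9]
eef_rot: [3.142, -0.001, -0.21]
wrist_force: [0.9, 1.4, -0.6]
finger_gap: 41.0
finger_force: 30.0
clock: 11.62
eef_pos: [533.1, -330.9, 228.7]
eef_rot: [3.142, -0.0, -0.21]
wrist_force: [0.9, 0.3, -0.9]
finger_gap: 40.9
finger_force: 30.0
clock: 12.03
eef_pos: [532.7, -328.6, 136.4]
eef_rot: [-3.141, 0.002, -0.21]
wrist_force: [0.9, 0.6, -0.2]
finger_gap: 41.1
finger_force: 30.0
clock: 12.45
eef_pos: [533.6, -329.3, 82.5]
eef_rot: [3.141, -0.001, -0.209]
wrist_force: [-1.6, 0.4, 4.9]
finger_gap: 41.2
finger_force: 30.0
clock: 12.87
eef_pos: [533.5, -329.4, 83.1]
eef_rot: [3.141, -0.001, -0.209]
wrist_force: [-3.0, 0.9, 2.9]
finger_gap: 57.9
finger_force: 2.0
clock: 13.28
eef_pos: [533.4, -329.3, 82.6]
eef_rot: [3.141, -0.0, -0.21]
wrist_force: [-2.4, 0.4, 3.0]
finger_gap: 79.9
finger_force: 1.9
```

View pics/w8.png

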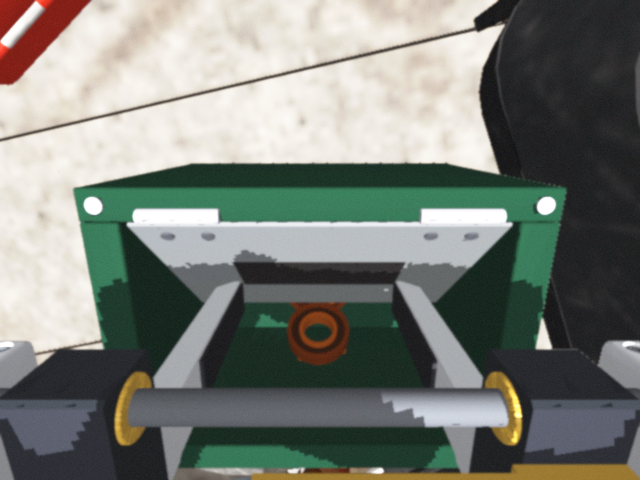

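Both rusty ones are in the box, the small one at (318,333) with the flap clear of it. Next is sound large.

```bash
python3 -m inch '[{"dx":0,"dy":0,"dz":0.02,"wx":0,"wy":0,"wz":0,"gripper":0.85},{"dx":0,"dy":0,"dz":0.05,"wx":0,"wy":0,"wz":0,"gripper":0.85},{"dx":0,"dy":0,"dz":0.09,"wx":0,"wy":0,"wz":0,"gripper":0.85},{"dx":0,"dy":0.01,"dz":0.13,"wx":0,"wy":0,"wz":0,"gripper":0.9},{"dx":-0.01,"dy":0.047,"dz":0.145,"wx":0,"wy":0,"wz":0,"gripper":0.9}]'
for i in 1 2; do python3 -m inch '[{"dx":-0.008,"dy":0.038,"dz":0,"wx":0,"wy":0,"wz":0,"gripper":0.9},{"dx":-0.016,"dy":0.076,"dz":0,"wx":0,"wy":0,"wz":0,"gripper":0.9},{"dx":-0.024,"dy":0.114,"dz":0,"wx":0,"wy":0,"wz":0,"gripper":0.9},{"dx":-0.032,"dy":0.152,"dz":0,"wx":0,"wy":0,"wz":0,"gripper":0.9},{"dx":-0.04,"dy":0.19,"dz":0,"wx":0,"wy":0,"wz":0,"gripper":0.9}]'; done
python3 -m inch '[{"dx":0,"dy":0,"dz":-0.025,"wx":0,"wy":0,"wz":0,"gripper":0.9},{"dx":0,"dy":0,"dz":-0.055,"wx":0,"wy":0,"wz":0,"gripper":0.9},{"dx":0,"dy":0,"dz":-0.09,"wx":0,"wy":0,"wz":0,"gripper":0.9},{"dx":0,"dy":0,"dz":-0.125,"wx":0,"wy":0,"wz":0,"gripper":0.9},{"dx":0,"dy":0,"dz":-0.145,"wx":0,"wy":0,"wz":0,"gripper":0.9}]'
python3 - <<'E'
from h import *
for i in range(4): manip.camera("wrist")
s=manip.read_state();im=manip.camera("wrist");print(s["eef_pos"])
cv2.imwrite("pics/w9.png",im[:350])
import pickle;pickle.dump(s,open("w9.pkl","wb"))
E
```

```text
clock: 13.95
eef_pos: [524.8, -285.2, 232.5]
eef_rot: [3.139, -0.007, -0.212]
wrist_force: [0.5, 0.6, 0.7]
finger_gap: 84.0
finger_force: 0.0
clock: 14.37
eef_pos: [482.7, -90.5, 227.3]
eef_rot: [-3.141, -0.001, -0.21]
wrist_force: [0.8, -0.1, -1.1]
finger_gap: 84.4
finger_force: 0.0
clock: 14.78
eef_pos: [442.6, 99.6, 227.5]
eef_rot: [-3.141, -0.001, -0.21]
wrist_force: [0.5, -0.8, -1.0]
finger_gap: 84.6
finger_force: 0.0
clock: 15.2
eef_pos: [441.9, 97.8, 79.3]
eef_rot: [3.141, 0.003, -0.209]
wrist_force: [0.2, 0.0, -0.5]
finger_gap: 84.3
finger_force: 0.0
[443.78382182  97.90585011  83.26208155]
```

View pics/w9.png

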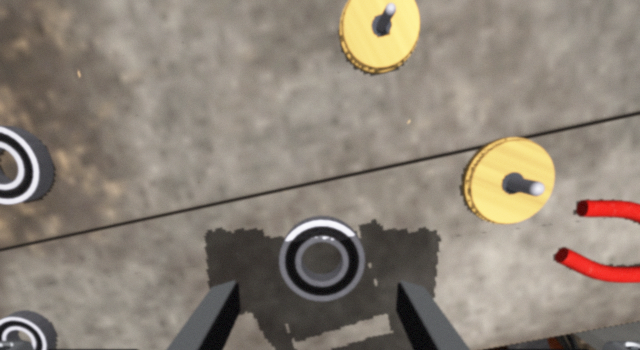

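Sound large is centred between the fingers at (321,258); pin feet show at (511,183) for stand medium and (382,28) for stand small.

Run:
```python
from h import *
s=__import__("pickle").load(open("w9.pkl","rb"))
for n,u,v,z in(("sl",321,257,16),("stM",510,182,14),("stS",381,28,14)):print(n,ray("wrist",u,v,z,s))
```

```text
sl [443.19335854  96.2477021   16.        ]
stM [468.64799063 -41.09598087  14.        ]
stS [579.30341825  30.28845965  14.        ]
```

```bash
python3 -m inch '[{"dx":0,"dy":0,"dz":-0.03,"wx":0,"wy":0,"wz":0,"gripper":0.9},{"dx":0,"dy":0,"dz":-0.055,"wx":0,"wy":0,"wz":0,"gripper":0.9},{"dx":0,"dy":0,"dz":-0.07,"wx":0,"wy":0,"wz":0,"gripper":0.9},{"dx":0,"dy":-0.001,"dz":-0.079,"wx":0,"wy":0,"wz":0,"gripper":0.9},{"dx":0,"dy":-0.001,"dz":-0.079,"wx":0,"wy":0,"wz":0,"gripper":0.8}]'
python3 -m inch '[{"dx":0,"dy":0,"dz":0,"wx":0,"wy":0,"wz":0,"gripper":0.6},{"dx":0,"dy":0,"dz":0,"wx":0,"wy":0,"wz":0,"gripper":0.5},{"dx":0,"dy":0,"dz":0,"wx":0,"wy":0,"wz":0,"gripper":0.5},{"dx":0,"dy":0,"dz":0,"wx":0,"wy":0,"wz":0,"gripper":0.5},{"dx":0,"dy":0,"dz":0,"wx":0,"wy":0,"wz":0,"gripper":0.5}]'
python3 -m inch '[{"dx":0,"dy":0,"dz":0.02,"wx":0,"wy":0,"wz":0,"gripper":0.5},{"dx":0,"dy":0,"dz":0.06,"wx":0,"wy":0,"wz":0,"gripper":0.5},{"dx":0,"dy":0,"dz":0.1,"wx":0,"wy":0,"wz":0,"gripper":0.5},{"dx":0,"dy":0,"dz":0.13,"wx":0,"wy":0,"wz":0,"gripper":0.5},{"dx":0.01,"dy":-0.01,"dz":0.146,"wx":0,"wy":0,"wz":0,"gripper":0.5}]'
python3 -m inch '[{"dx":0.021,"dy":-0.027,"dz":0,"wx":0,"wy":0,"wz":0,"gripper":0.5},{"dx":0.043,"dy":-0.055,"dz":0,"wx":0,"wy":0,"wz":0,"gripper":0.5},{"dx":0.065,"dy":-0.083,"dz":0,"wx":0,"wy":0,"wz":0,"gripper":0.5},{"dx":0.087,"dy":-0.111,"dz":0,"wx":0,"wy":0,"wz":0,"gripper":0.5},{"dx":0.107,"dy":-0.137,"dz":0,"wx":0,"wy":0,"wz":0,"gripper":0.5}]'
python3 - <<'E'
from h import *
for i in range(5): manip.camera("wrist")
s=manip.read_state();im=manip.camera("wrist");print(s["eef_pos"])
cv2.imwrite("pics/w10.png",im[:350])
import pickle;pickle.dump(s,open("w10.pkl","wb"))
E
```

```text
clock: 15.87
eef_pos: [443.4, 96.7, 3.3]
eef_rot: [3.142, 0.0, -0.21]
wrist_force: [0.2, -0.2, -0.2]
finger_gap: 80.6
finger_force: 0.0
clock: 16.28
eef_pos: [444.2, 96.8, 4.8]
eef_rot: [-3.141, -0.002, -0.21]
wrist_force: [-1.4, -1.0, 8.4]
finger_gap: 61.7
finger_force: 29.9
clock: 16.7
eef_pos: [453.6, 87.8, 154.0]
eef_rot: [-3.14, -0.005, -0.208]
wrist_force: [-0.1, 0.7, -2.4]
finger_gap: 62.1
finger_force: 29.9
clock: 17.12
eef_pos: [561.3, -51.9, 150.1]
eef_rot: [-3.142, -0.001, -0.21]
wrist_force: [-0.8, 0.3, -2.2]
finger_gap: 61.4
finger_force: 29.9
[559.93508602 -49.87792129 149.58266038]
```

View pics/w10.png

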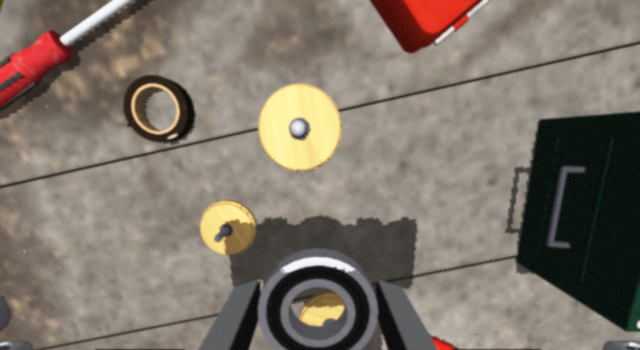

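Stand large's foot centre is at (300,127) and its pin top at (298,128); stand small's foot is at (228,227). The bearing is held level at about (318,310).

Run:
```python
from h import *
s=__import__("pickle").load(open("w10.pkl","rb"));im=cv2.imread("pics/w10.png")
m=cv2.inRange(cv2.cvtColor(im,cv2.COLOR_BGR2HSV),(15,60,120),(32,255,255))
def foot(u,v,r,z=14):
    k=np.zeros_like(m);cv2.circle(k,(u,v),r,255,-1);p=cv2.convexHull(cv2.findNonZero(m&k));(x,y),R=cv2.minEnclosingCircle(p);print(x,y,R,ray("wrist",x,y,z,s))
foot(300,127,55,12);foot(228,227,40,10);print(ray("wrist",298,128,46,s))
```

```text
299.5 127.0 44.634727478027344 [651.83140083 -53.17176768  12.        ]
227.4281463623047 226.48802185058594 28.784076690673828 [581.60938817  29.88544092  10.        ]
[650.2068871  -53.33907387  46.        ]
```

```bash
python3 -m inch '[{"dx":0.025,"dy":-0.001,"dz":0,"wx":0,"wy":0,"wz":0,"gripper":0.5},{"dx":0.05,"dy":-0.002,"dz":0,"wx":0,"wy":0,"wz":0,"gripper":0.5},{"dx":0.075,"dy":-0.003,"dz":0,"wx":0,"wy":0,"wz":0,"gripper":0.5},{"dx":0.091,"dy":-0.003,"dz":-0.03,"wx":0,"wy":0,"wz":0,"gripper":0.5},{"dx":0.091,"dy":-0.003,"dz":-0.07,"wx":0,"wy":0,"wz":0,"gripper":0.5}]'
python3 -m inch '[{"dx":0,"dy":0,"dz":-0.005,"wx":0,"wy":0,"wz":0,"gripper":0.5},{"dx":0,"dy":0,"dz":-0.02,"wx":0,"wy":0,"wz":0,"gripper":0.5},{"dx":0,"dy":0,"dz":-0.035,"wx":0,"wy":0,"wz":0,"gripper":0.5},{"dx":0,"dy":0,"dz":-0.05,"wx":0,"wy":0,"wz":0,"gripper":0.5},{"dx":0,"dy":0,"dz":-0.06,"wx":0,"wy":0,"wz":0,"gripper":0.5}]'
python3 -m inch '[{"dx":0,"dy":0,"dz":0,"wx":0,"wy":0,"wz":0,"gripper":0.5},{"dx":0,"dy":0,"dz":0,"wx":0,"wy":0,"wz":0,"gripper":0.5},{"dx":0,"dy":0,"dz":0,"wx":0,"wy":0,"wz":0,"gripper":0.85},{"dx":0,"dy":0,"dz":0,"wx":0,"wy":0,"wz":0,"gripper":0.85},{"dx":0,"dy":0,"dz":0,"wx":0,"wy":0,"wz":0,"gripper":0.85}]'
python3 -m inch '[{"dx":0,"dy":0,"dz":0,"wx":0,"wy":0,"wz":0,"gripper":0.85},{"dx":0,"dy":0,"dz":0.02,"wx":0,"wy":0,"wz":0,"gripper":0.85},{"dx":0,"dy":0,"dz":0.06,"wx":0,"wy":0,"wz":0,"gripper":0.85},{"dx":0,"dy":0,"dz":0.1,"wx":0,"wy":0,"wz":0,"gripper":0.85},{"dx":0,"dy":0,"dz":0.14,"wx":0,"wy":0,"wz":0,"gripper":0.85}]'
python3 - <<'E'
from h import *
for i in range(5): manip.camera("wrist")
s=manip.read_state();im=manip.camera("wrist");print(s["eef_pos"])
cv2.imwrite("pics/w11.png",im[:400])
E
```

```text
clock: 17.83
eef_pos: [654.9, -52.2, 82.1]
eef_rot: [-3.141, -0.008, -0.208]
wrist_force: [0.6, -1.0, -3.1]
finger_gap: 61.9
finger_force: 29.9
clock: 18.25
eef_pos: [650.9, -52.4, 19.8]
eef_rot: [-3.142, 0.0, -0.209]
wrist_force: [-0.2, -0.2, -2.0]
finger_gap: 61.7
finger_force: 29.9
clock: 18.67
eef_pos: [651.8, -53.3, 20.7]
eef_rot: [-3.141, -0.002, -0.21]
wrist_force: [0.0, -1.0, 0.7]
finger_gap: 77.3
finger_force: 0.0
clock: 19.08
eef_pos: [651.0, -53.2, 161.4]
eef_rot: [-3.142, 0.0, -0.21]
wrist_force: [0.5, 0.4, 0.4]
finger_gap: 79.7
finger_force: 0.0
[651.01244456 -53.21382575 158.8781708 ]
```

View pics/w11.png

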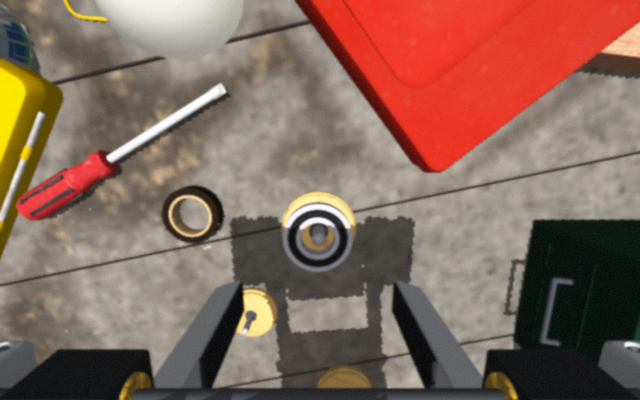

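The pin top shows at (319,232) inside the bore, and the large bearing lies over the foot with its centre at (318,234).

Run:
```python
from h import *
import pickle
s=manip.read_state();print(ray("wrist",318,233.5,30,s),ray("wrist",319,232,46,s))
s=pickle.load(open("w2.pkl","rb"))
s["eef_pos"]=np.array([487.,165,205])
im=cv2.imread("pics/w3.png");g=cv2.cvtColor(im,cv2.COLOR_BGR2GRAY)
for n,u,v,z in(("sm",179,183,15),("ss",177,301,12)):
    c=cv2.HoughCircles(cv2.GaussianBlur(g[v-50:v+50,u-50:u+50],(3,3),0),cv2.HOUGH_GRADIENT,1.5,60,param1=120,param2=20,minRadius=14,maxRadius=34)
    print(n,c, ray("wrist",u,v,z,s)); 
    if c is not None:
        x,y,r=c[0][0];print(ray("wrist",x+u-50,y+v-50,z,s))
```

```text
[651.72046507 -53.03361276  30.        ] [656.98057684 -54.98295653  46.        ]
sm [[[53.25 50.25 22.85]]] [553.7958445  295.14896121  15.        ]
[552.85778969 292.00507981  15.        ]
ss [[[50.25 51.75 15.95]]] [428.1975001  340.32161772  12.        ]
[426.08047948 340.73224156  12.        ]
```

```bash
for i in 1 2; do python3 -m inch '[{"dx":-0.01,"dy":0.035,"dz":0,"wx":0,"wy":0,"wz":3.6,"gripper":0.72},{"dx":-0.02,"dy":0.07,"dz":0,"wx":0,"wy":0,"wz":7.2,"gripper":0.72},{"dx":-0.03,"dy":0.105,"dz":0,"wx":0,"wy":0,"wz":10.8,"gripper":0.72},{"dx":-0.04,"dy":0.14,"dz":0,"wx":0,"wy":0,"wz":14.4,"gripper":0.72},{"dx":-0.049,"dy":0.173,"dz":0,"wx":0,"wy":0,"wz":18,"gripper":0.72}]'; done
python3 -m inch '[{"dx":0,"dy":0,"dz":-0.01,"wx":0,"wy":0,"wz":0,"gripper":0.72},{"dx":0,"dy":0,"dz":-0.03,"wx":0,"wy":0,"wz":0,"gripper":0.72},{"dx":0,"dy":0,"dz":-0.05,"wx":0,"wy":0,"wz":0,"gripper":0.72},{"dx":0,"dy":0,"dz":-0.07,"wx":0,"wy":0,"wz":0,"gripper":0.72},{"dx":0,"dy":0,"dz":-0.08,"wx":0,"wy":0,"wz":0,"gripper":0.72}]'
python3 - <<'E'
from h import *
for i in range(5): manip.camera("wrist")
s=manip.read_state();im=manip.camera("wrist");print(s["eef_pos"],s["eef_rot"])
cv2.imwrite("pics/w12.png",im[:400])
import pickle;pickle.dump(s,open("w12.pkl","wb"))
E
```

```text
clock: 19.8
eef_pos: [600.9, 121.4, 157.8]
eef_rot: [-3.142, 0.003, 0.108]
wrist_force: [-0.1, 0.0, -0.1]
finger_gap: 67.6
finger_force: 0.0
clock: 20.22
eef_pos: [551.9, 294.4, 157.8]
eef_rot: [-3.142, 0.003, 0.422]
wrist_force: [0.9, -0.7, -0.7]
finger_gap: 67.8
finger_force: 0.0
clock: 20.63
eef_pos: [551.8, 291.9, 75.4]
eef_rot: [3.142, 0.005, 0.419]
wrist_force: [-0.2, -0.5, -0.1]
finger_gap: 67.8
finger_force: 0.0
[553.77724687 292.84577921  80.3784963 ] [-3.14157657e+00 -1.12269352e-03  4.18643476e-01]
```

View pics/w12.png

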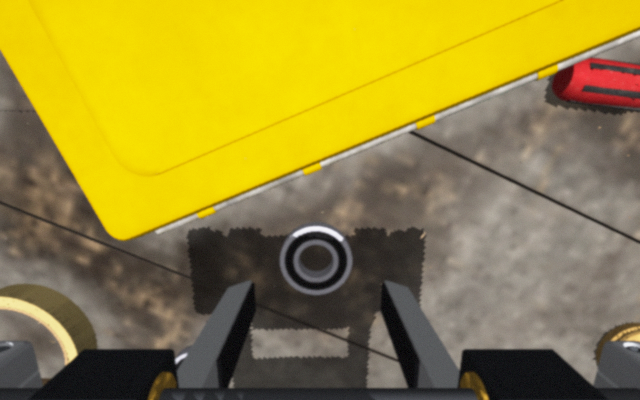

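Sound medium's centre is at (316,258) between the fingers, with the yellow case ahead and clear of them.

```bash
python3 - <<'E'
from h import *
s=__import__("pickle").load(open("w12.pkl","rb"));print(ray("wrist",316,258,15,s)-s["eef_pos"])
# case height from scene/side: near-right top corner of case
E
python3 -m inch '[{"dx":0,"dy":0,"dz":-0.03,"wx":0,"wy":0,"wz":0,"gripper":0.72},{"dx":0,"dy":0,"dz":-0.055,"wx":0,"wy":0,"wz":0,"gripper":0.72},{"dx":0,"dy":0,"dz":-0.067,"wx":0,"wy":0,"wz":0,"gripper":0.72},{"dx":0,"dy":0,"dz":-0.074,"wx":0,"wy":0,"wz":0,"gripper":0.72},{"dx":0,"dy":0,"dz":-0.0755,"wx":0,"wy":0,"wz":0,"gripper":0.72}]'
```

```text
[ -0.61097776   1.38713616 -65.3784963 ]
clock: 21.35
eef_pos: [553.3, 292.7, 3.7]
eef_rot: [3.142, 0.001, 0.419]
wrist_force: [-1.1, 0.5, 0.3]
finger_gap: 67.6
finger_force: 0.0
```

```bash
python3 -m inch '[{"dx":0,"dy":0.001,"dz":0,"wx":0,"wy":0,"wz":0,"gripper":0.5},{"dx":0,"dy":0.001,"dz":0,"wx":0,"wy":0,"wz":0,"gripper":0.4},{"dx":0,"dy":0.001,"dz":0,"wx":0,"wy":0,"wz":0,"gripper":0.4},{"dx":0,"dy":0.001,"dz":0,"wx":0,"wy":0,"wz":0,"gripper":0.4},{"dx":0,"dy":0.001,"dz":0,"wx":0,"wy":0,"wz":0,"gripper":0.4}]'
python3 -m inch '[{"dx":0,"dy":0,"dz":0.02,"wx":0,"wy":0,"wz":0,"gripper":0.4},{"dx":0,"dy":0,"dz":0.06,"wx":0,"wy":0,"wz":0,"gripper":0.4},{"dx":0,"dy":0,"dz":0.1,"wx":0,"wy":0,"wz":0,"gripper":0.4},{"dx":0,"dy":0,"dz":0.13,"wx":0,"wy":0,"wz":0,"gripper":0.4},{"dx":0,"dy":0,"dz":0.146,"wx":0,"wy":0,"wz":0,"gripper":0.4}]'
for i in 1 2; do python3 -m inch '[{"dx":-0.008,"dy":-0.034,"dz":0,"wx":0,"wy":0,"wz":0,"gripper":0.4},{"dx":-0.016,"dy":-0.068,"dz":0,"wx":0,"wy":0,"wz":0,"gripper":0.4},{"dx":-0.026,"dy":-0.104,"dz":0,"wx":0,"wy":0,"wz":0,"gripper":0.4},{"dx":-0.036,"dy":-0.139,"dz":0,"wx":0,"wy":0,"wz":0,"gripper":0.4},{"dx":-0.0423,"dy":-0.1675,"dz":0,"wx":0,"wy":0,"wz":0,"gripper":0.4}]'; done
python3 - <<'E'
from h import *
for i in range(5): manip.camera("wrist")
s=manip.read_state();im=manip.camera("wrist");print(s["eef_pos"],s["eef_rot"])
cv2.imwrite("pics/w13.png",im)
m=cv2.inRange(cv2.cvtColor(im,cv2.COLOR_BGR2HSV),(15,60,120),(32,255,255))
n,l,st,c=cv2.connectedComponentsWithStats(m)
for i in range(1,n):
    if st[i,4]>150: u,v=st[i,0]+st[i,2]/2,st[i,1]+st[i,3]/2;print(st[i],ray("wrist",u,v,12,s).round(1))
E
```

```text
clock: 21.77
eef_pos: [554.0, 294.2, 5.3]
eef_rot: [-3.141, -0.002, 0.419]
wrist_force: [-0.8, 0.4, 7.3]
finger_gap: 52.3
finger_force: 30.0
clock: 22.18
eef_pos: [554.3, 294.2, 154.8]
eef_rot: [-3.142, -0.005, 0.419]
wrist_force: [-0.1, 0.3, -0.6]
finger_gap: 51.6
finger_force: 30.0
clock: 22.6
eef_pos: [509.9, 124.3, 150.1]
eef_rot: [3.141, 0.0, 0.419]
wrist_force: [1.3, -0.0, -1.6]
finger_gap: 52.0
finger_force: 30.0
clock: 23.02
eef_pos: [467.6, -43.2, 150.3]
eef_rot: [3.141, -0.0, 0.418]
wrist_force: [1.0, 0.3, -1.1]
finger_gap: 52.1
finger_force: 30.0
[468.81836016 -40.94595694 150.16380155] [ 3.14151320e+00 -3.89118516e-04  4.18450325e-01]
[380   0  30  79 321] [636.4 -32.5  12. ]
[411  12  34  39 557] [651.9 -53.5  12. ]
[ 262   41   64   69 3262] [580.2  29.9  12. ]
[420  58  42  25 187] [631.7 -76.6  12. ]
[ 287  199   64   59 2748] [472.4 -40.3  12. ]
[   0  280   69   43 1281] [295.4 179.7  12. ]
[444 388  10  54 292] [ 342.3 -249.9   12. ]
```

```bash
python3 -m inch '[{"dx":0,"dy":0,"dz":-0.02,"wx":0,"wy":0,"wz":0,"gripper":0.4},{"dx":0,"dy":0,"dz":-0.045,"wx":0,"wy":0,"wz":0,"gripper":0.4},{"dx":0,"dy":0,"dz":-0.065,"wx":0,"wy":0,"wz":0,"gripper":0.4},{"dx":0,"dy":0,"dz":-0.08,"wx":0,"wy":0,"wz":0,"gripper":0.4},{"dx":0,"dy":0,"dz":-0.09,"wx":0,"wy":0,"wz":0,"gripper":0.4}]'
python3 -m inch '[{"dx":0,"dy":0,"dz":-0.01,"wx":0,"wy":0,"wz":0,"gripper":0.4},{"dx":0,"dy":0,"dz":-0.02,"wx":0,"wy":0,"wz":0,"gripper":0.4},{"dx":0,"dy":0,"dz":-0.03,"wx":0,"wy":0,"wz":0,"gripper":0.4},{"dx":0,"dy":0,"dz":-0.037,"wx":0,"wy":0,"wz":0,"gripper":0.4},{"dx":0,"dy":0,"dz":-0.041,"wx":0,"wy":0,"wz":0,"gripper":0.4}]'
```

```text
clock: 23.73
eef_pos: [468.3, -40.1, 58.4]
eef_rot: [-3.141, 0.001, 0.42]
wrist_force: [0.3, 0.4, -1.7]
finger_gap: 52.4
finger_force: 30.0
clock: 24.15
eef_pos: [468.7, -41.1, 18.6]
eef_rot: [-3.141, 0.0, 0.419]
wrist_force: [-14.1, 6.8, 41.8]
finger_gap: 52.2
finger_force: 30.0
```

```bash
python3 -m inch '[{"dx":0,"dy":0,"dz":0.001,"wx":0,"wy":0,"wz":0,"gripper":0.4},{"dx":0,"dy":0,"dz":0.002,"wx":0,"wy":0,"wz":0,"gripper":0.4},{"dx":0,"dy":0,"dz":0.002,"wx":0,"wy":0,"wz":0,"gripper":0.4},{"dx":0,"dy":0,"dz":0.002,"wx":0,"wy":0,"wz":0,"gripper":0.4},{"dx":0,"dy":0,"dz":0.002,"wx":0,"wy":0,"wz":0,"gripper":0.4}]'
python3 - <<'E'
from h import *
cv2.imwrite("pics/w14.png",cv2.resize(manip.camera("side")[240:330,310:430],None,fx=5,fy=5,interpolation=cv2.INTER_CUBIC))
E
```

```text
clock: 24.57
eef_pos: [468.8, -41.2, 21.0]
eef_rot: [3.141, -0.0, 0.419]
wrist_force: [-0.1, 0.6, -2.2]
finger_gap: 52.2
finger_force: 30.0
```

```bash
python3 -m inch '[{"dx":0,"dy":0,"dz":0,"wx":0,"wy":0,"wz":0,"gripper":0.75},{"dx":0,"dy":0,"dz":0,"wx":0,"wy":0,"wz":0,"gripper":0.75},{"dx":0,"dy":0,"dz":0,"wx":0,"wy":0,"wz":0,"gripper":0.75},{"dx":0,"dy":0,"dz":0,"wx":0,"wy":0,"wz":0,"gripper":0.75},{"dx":0,"dy":0,"dz":0,"wx":0,"wy":0,"wz":0,"gripper":0.75}]'
python3 -m inch '[{"dx":0,"dy":0,"dz":0.02,"wx":0,"wy":0,"wz":0,"gripper":0.75},{"dx":0,"dy":0,"dz":0.05,"wx":0,"wy":0,"wz":0,"gripper":0.75},{"dx":0,"dy":0,"dz":0.09,"wx":0,"wy":0,"wz":0,"gripper":0.75},{"dx":0,"dy":0,"dz":0.12,"wx":0,"wy":0,"wz":0,"gripper":0.75},{"dx":0,"dy":0,"dz":0.13,"wx":0,"wy":0,"wz":0,"gripper":0.75}]'
python3 - <<'E'
from h import *
for i in range(5): manip.camera("wrist")
s=manip.read_state();im=manip.camera("wrist");print(s["eef_pos"])
cv2.imwrite("pics/w15.png",im)
g=cv2.GaussianBlur(cv2.cvtColor(im,cv2.COLOR_BGR2GRAY),(3,3),0)[170:300,250:390]
c=cv2.HoughCircles(g,cv2.HOUGH_GRADIENT,1.5,5,param1=120,param2=22,minRadius=10,maxRadius=40)
for x,y,r in c[0][:5]: print(x+250,y+170,r,ray("wrist",x+250,y+170,29,s))
E
```

```text
clock: 25.03
eef_pos: [468.8, -41.2, 21.0]
eef_rot: [3.142, -0.0, 0.419]
wrist_force: [0.3, -0.1, -0.5]
finger_gap: 70.5
finger_force: 0.0
clock: 25.45
eef_pos: [470.2, -41.4, 155.4]
eef_rot: [3.138, -0.005, 0.419]
wrist_force: [-0.0, 0.1, -0.2]
finger_gap: 70.9
finger_force: 0.0
[467.99655763 -41.10410796 149.26124385]
318.25 239.75 18.85 [465.92694719 -42.06262807  29.        ]
319.75 232.25 32.5 [472.54805108 -40.51245963  29.        ]
321.25 226.25 27.55 [477.89161221 -39.51925999  29.        ]
312.25 227.75 25.900002 [473.5609046  -33.04627204  29.        ]
313.75 233.75 25.900002 [469.23819059 -36.35816156  29.        ]
```

```bash
for i in 1 2; do python3 -m inch '[{"dx":-0.004,"dy":0.038,"dz":0,"wx":0,"wy":0,"wz":2,"gripper":0.62},{"dx":-0.008,"dy":0.076,"dz":0,"wx":0,"wy":0,"wz":4,"gripper":0.62},{"dx":-0.012,"dy":0.114,"dz":0,"wx":0,"wy":0,"wz":6,"gripper":0.62},{"dx":-0.016,"dy":0.152,"dz":0,"wx":0,"wy":0,"wz":8,"gripper":0.62},{"dx":-0.021,"dy":0.191,"dz":0,"wx":0,"wy":0,"wz":10,"gripper":0.62}]'; done
python3 -m inch '[{"dx":0,"dy":0,"dz":-0.01,"wx":0,"wy":0,"wz":0,"gripper":0.62},{"dx":0,"dy":0,"dz":-0.03,"wx":0,"wy":0,"wz":0,"gripper":0.62},{"dx":0,"dy":0,"dz":-0.05,"wx":0,"wy":0,"wz":0,"gripper":0.62},{"dx":0,"dy":0,"dz":-0.065,"wx":0,"wy":0,"wz":0,"gripper":0.62},{"dx":0,"dy":0,"dz":-0.07,"wx":0,"wy":0,"wz":0,"gripper":0.62}]'
python3 - <<'E'
from h import *
for i in range(5): manip.camera("wrist")
s=manip.read_state();im=manip.camera("wrist");print(s["eef_pos"],s["eef_rot"])
cv2.imwrite("pics/w16.png",im)
g=cv2.GaussianBlur(cv2.cvtColor(im,cv2.COLOR_BGR2GRAY),(3,3),0)[200:320,250:390]
c=cv2.HoughCircles(g,cv2.HOUGH_GRADIENT,1.5,5,param1=120,param2=22,minRadius=10,maxRadius=35)
for x,y,r in c[0][:5]: print(x+250,y+200,r,ray("wrist",x+250,y+200,12,s)-s["eef_pos"])
# panel for the last look
cv2.imwrite("pics/panel.png",np.hstack([cv2.resize(cv2.imread("pics/w15.png")[120:360,200:440],(400,400)),cv2.resize(im[120:360,200:440],(400,400))]))
E
```

```text
clock: 26.17
eef_pos: [446.8, 151.3, 149.6]
eef_rot: [-3.141, 0.002, 0.595]
wrist_force: [0.8, 0.1, 0.2]
finger_gap: 58.4
finger_force: 0.0
clock: 26.58
eef_pos: [425.8, 342.3, 149.3]
eef_rot: [-3.141, 0.002, 0.77]
wrist_force: [1.1, -0.9, 0.0]
finger_gap: 58.2
finger_force: 0.0
clock: 27.0
eef_pos: [425.3, 339.6, 77.2]
eef_rot: [-3.141, 0.006, 0.768]
wrist_force: [-0.1, 0.4, -0.4]
finger_gap: 58.2
finger_force: 0.0
[427.09042677 340.87398047  81.65544741] [ 3.14142244e+00 -9.67959695e-04  7.67656649e-01]
313.75 259.25 13.6 [ -3.70459767   0.48020877 -69.65544741]
309.25 254.75 22.599998 [ -3.48792779   5.21543013 -69.65544741]
309.25 248.75 22.599998 [ -0.19197728   8.35986427 -69.65544741]
303.25 251.75 25.900002 [ -4.85276611   9.91438662 -69.65544741]
322.75 262.25 19.3 [ -0.80701913  -5.84618128 -69.65544741]
```

```bash
python3 -m inch '[{"dx":-0.002,"dy":0,"dz":-0.03,"wx":0,"wy":0,"wz":0,"gripper":0.62},{"dx":-0.003,"dy":0,"dz":-0.055,"wx":0,"wy":0,"wz":0,"gripper":0.62},{"dx":-0.003,"dy":0,"dz":-0.068,"wx":0,"wy":0,"wz":0,"gripper":0.62},{"dx":-0.003,"dy":0,"dz":-0.075,"wx":0,"wy":0,"wz":0,"gripper":0.62},{"dx":-0.003,"dy":0,"dz":-0.077,"wx":0,"wy":0,"wz":0,"gripper":0.62}]'
python3 -m inch '[{"dx":0,"dy":0,"dz":0,"wx":0,"wy":0,"wz":0,"gripper":0.5},{"dx":0,"dy":0,"dz":0,"wx":0,"wy":0,"wz":0,"gripper":0.3},{"dx":0,"dy":0,"dz":0,"wx":0,"wy":0,"wz":0,"gripper":0.3},{"dx":0,"dy":0,"dz":0,"wx":0,"wy":0,"wz":0,"gripper":0.3},{"dx":0,"dy":0,"dz":0,"wx":0,"wy":0,"wz":0,"gripper":0.3}]'
python3 -m inch '[{"dx":0,"dy":0,"dz":0.02,"wx":0,"wy":0,"wz":0,"gripper":0.3},{"dx":0,"dy":0,"dz":0.06,"wx":0,"wy":0,"wz":0,"gripper":0.3},{"dx":0,"dy":0,"dz":0.1,"wx":0,"wy":0,"wz":0,"gripper":0.3},{"dx":0,"dy":0,"dz":0.13,"wx":0,"wy":0,"wz":0,"gripper":0.3},{"dx":0,"dy":0,"dz":0.146,"wx":0,"wy":0,"wz":0,"gripper":0.3}]'
python3 - <<'E'
from h import *
for i in range(5): manip.camera("wrist")
s=manip.read_state();im=manip.camera("wrist");print(s["eef_pos"])
cv2.imwrite("pics/w17.png",im)
g=cv2.GaussianBlur(cv2.cvtColor(im,cv2.COLOR_BGR2GRAY),(3,3),0)[240:380,240:400]
c=cv2.HoughCircles(g,cv2.HOUGH_GRADIENT,1.5,5,param1=120,param2=22,minRadius=15,maxRadius=50)
R=np.array([[np.cos(.768),np.sin(.768)],[np.sin(.768),-np.cos(.768)]])
for x,y,r in c[0][:5]: print(x+240,y+240,r,"tool xy",R@(ray("wrist",x+240,y+240,s["eef_pos"][2]+7.5,s)-s["eef_pos"])[:2])
E
```

```text
clock: 27.72
eef_pos: [423.7, 340.7, 3.5]
eef_rot: [-3.141, 0.001, 0.768]
wrist_force: [-0.0, -0.2, -1.4]
finger_gap: 58.3
finger_force: 0.0
clock: 28.13
eef_pos: [424.3, 341.2, 5.1]
eef_rot: [3.141, -0.002, 0.768]
wrist_force: [-0.4, -1.4, 6.8]
finger_gap: 41.1
finger_force: 30.0
clock: 28.55
eef_pos: [424.6, 341.4, 154.5]
eef_rot: [3.141, -0.005, 0.768]
wrist_force: [-0.1, 1.3, -0.1]
finger_gap: 41.3
finger_force: 30.0
[423.20867268 340.39658774 148.56463575]
317.25 305.25 34.2 tool xy [-1.43920961 -0.34708977]
321.75 296.25 30.900002 tool xy [3.695771   1.98930395]
318.75 288.75 44.1 tool xy [7.91394182 0.42515119]
309.75 305.25 30.900002 tool xy [-1.44050611 -4.27291527]
312.75 296.25 25.8 tool xy [ 3.69415728 -2.68560871]
```

```bash
for i in 1 2; do python3 -m inch '[{"dx":0.016,"dy":-0.031,"dz":0,"wx":0,"wy":0,"wz":0,"gripper":0.3},{"dx":0.032,"dy":-0.062,"dz":0,"wx":0,"wy":0,"wz":0,"gripper":0.3},{"dx":0.048,"dy":-0.094,"dz":0,"wx":0,"wy":0,"wz":0,"gripper":0.3},{"dx":0.064,"dy":-0.126,"dz":0,"wx":0,"wy":0,"wz":0,"gripper":0.3},{"dx":0.0783,"dy":-0.1555,"dz":0,"wx":0,"wy":0,"wz":0,"gripper":0.3}]'; done
python3 -m inch '[{"dx":0,"dy":0,"dz":-0.02,"wx":0,"wy":0,"wz":0,"gripper":0.3},{"dx":0,"dy":0,"dz":-0.045,"wx":0,"wy":0,"wz":0,"gripper":0.3},{"dx":0,"dy":0,"dz":-0.065,"wx":0,"wy":0,"wz":0,"gripper":0.3},{"dx":0,"dy":0,"dz":-0.07,"wx":0,"wy":0,"wz":0,"gripper":0.3},{"dx":0,"dy":0,"dz":-0.07,"wx":0,"wy":0,"wz":0,"gripper":0.3}]'
python3 - <<'E'
from h import *
for i in range(4): manip.camera("wrist")
s=manip.read_state();im=manip.camera("wrist");print(s["eef_pos"])
cv2.imwrite("pics/w18.png",im)
a=cv2.resize(cv2.imread("pics/w15.png")[120:360,200:440],(400,400));b=cv2.resize(im[160:400,200:440],(400,400))
cv2.imwrite("pics/panel.png",np.hstack([a,b]))
E
```

```text
clock: 29.27
eef_pos: [502.1, 183.3, 148.5]
eef_rot: [-3.141, 0.002, 0.768]
wrist_force: [0.7, 0.9, -0.3]
finger_gap: 41.4
finger_force: 30.0
clock: 29.68
eef_pos: [580.4, 27.7, 148.3]
eef_rot: [-3.14, 0.002, 0.767]
wrist_force: [0.2, -0.6, 0.4]
finger_gap: 41.0
finger_force: 30.0
clock: 30.1
eef_pos: [579.1, 29.8, 77.7]
eef_rot: [-3.139, 0.003, 0.768]
wrist_force: [-1.1, -0.4, 0.0]
finger_gap: 41.4
finger_force: 30.0
[580.91088861  29.89131779  81.14625679]
```

View pics/panel.png

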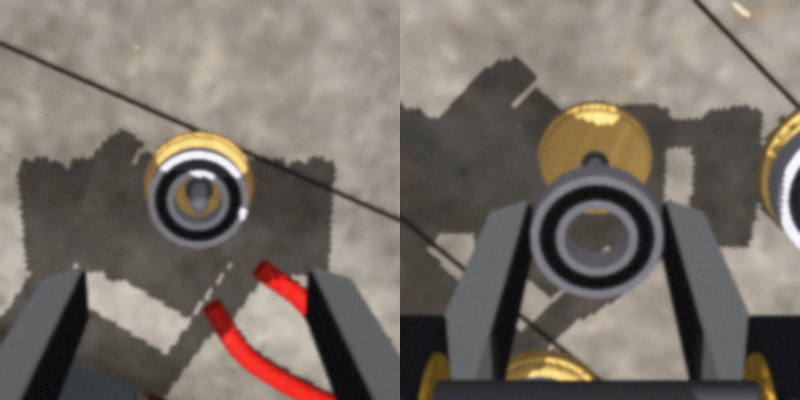

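Left, the medium bearing is on its foot with the pin in the bore at (200,190). Right, the small bearing at (597,238) hangs over stand small, whose foot centre is at (596,158); next check is the x offset.

Run:
```python
from h import *
s=manip.read_state();z=s["eef_pos"][2]
b=ray("wrist",318.2,302.8,z+7.5,s);f=ray("wrist",317.6,254.8,14,s);print(b,f,f-b)
```

```text
[580.91905992  29.75352602  88.63569195] [582.21068221  31.2563333   14.        ] [  1.29162229   1.50280728 -74.63569195]
```

```bash
python3 -m inch '[{"dx":0.001,"dy":0.001,"dz":-0.015,"wx":0,"wy":0,"wz":0,"gripper":0.3},{"dx":0.001,"dy":0.001,"dz":-0.03,"wx":0,"wy":0,"wz":0,"gripper":0.3},{"dx":0.001,"dy":0.001,"dz":-0.044,"wx":0,"wy":0,"wz":0,"gripper":0.3},{"dx":0.001,"dy":0.001,"dz":-0.055,"wx":0,"wy":0,"wz":0,"gripper":0.3},{"dx":0.001,"dy":0.001,"dz":-0.06,"wx":0,"wy":0,"wz":0,"gripper":0.3}]'
python3 -m inch '[{"dx":0,"dy":0,"dz":0,"wx":0,"wy":0,"wz":0,"gripper":0.3},{"dx":0,"dy":0,"dz":0,"wx":0,"wy":0,"wz":0,"gripper":0.3},{"dx":0,"dy":0,"dz":0,"wx":0,"wy":0,"wz":0,"gripper":0.65},{"dx":0,"dy":0,"dz":0,"wx":0,"wy":0,"wz":0,"gripper":0.65},{"dx":0,"dy":0,"dz":0,"wx":0,"wy":0,"wz":0,"gripper":0.65}]'
python3 -m inch '[{"dx":0,"dy":0,"dz":0,"wx":0,"wy":0,"wz":0,"gripper":0.65},{"dx":0,"dy":0,"dz":0.02,"wx":0,"wy":0,"wz":0,"gripper":0.65},{"dx":0,"dy":0,"dz":0.06,"wx":0,"wy":0,"wz":0,"gripper":0.65},{"dx":0,"dy":0,"dz":0.1,"wx":0,"wy":0,"wz":0,"gripper":0.65},{"dx":0,"dy":0,"dz":0.14,"wx":0,"wy":0,"wz":0,"gripper":0.65}]'
python3 -m inch '[{"dx":0,"dy":0.02,"dz":0.03,"wx":0,"wy":0,"wz":0,"gripper":0.65},{"dx":0,"dy":0.05,"dz":0.06,"wx":0,"wy":0,"wz":0,"gripper":0.65},{"dx":0,"dy":0.08,"dz":0.08,"wx":0,"wy":0,"wz":0,"gripper":0.65},{"dx":0,"dy":0.1,"dz":0.08,"wx":0,"wy":0,"wz":0,"gripper":0.65},{"dx":0,"dy":0.1,"dz":0.08,"wx":0,"wy":0,"wz":0,"gripper":0.65}]'
python3 - <<'E'
from h import *
for i in range(5): manip.camera("side")
im=manip.camera("side");sc=manip.camera("scene");cv2.imwrite("pics/side1.png",im);cv2.imwrite("pics/scene1.png",sc)
# check bright/dark ring centres on side view: project expected ring tops, fit outer hull of non-wood region
for n,w,t,r in(("L",(651,-53),30,31),("M",(468.6,-41),29,26),("S",(581.5,30.5),26,21)):
    for cam,I in(("side",im),("scene",sc)):
        c=manip.camera_info(cam);p=c["R"]@np.array([*w,t])+c["t"];p=c["camera_matrix"]@p/p[2];u,v=p[:2].round().astype(int)
        m=(cv2.cvtColor(I,cv2.COLOR_BGR2HSV)[v-22:v+22,u-32:u+32,2]<45).astype(np.uint8)
        nn,l,st,ce=cv2.connectedComponentsWithStats(m);i=1+st[1:,4].argmax();a=st[i]
        print(n,cam,(u,v),"dark ring box",a, "centre xy at top",ray(cam,u-32+a[0]+a[2]/2,v-22+a[1]+a[3]/2,t).round(1)[:2])
E
```

```text
clock: 30.77
eef_pos: [581.0, 30.8, 19.1]
eef_rot: [-3.141, 0.001, 0.768]
wrist_force: [-1.0, -0.1, 13.7]
finger_gap: 41.4
finger_force: 30.0
clock: 31.18
eef_pos: [581.6, 30.8, 20.6]
eef_rot: [3.141, -0.001, 0.768]
wrist_force: [0.1, 0.1, 0.1]
finger_gap: 57.9
finger_force: 0.0
clock: 31.6
eef_pos: [580.9, 30.8, 161.7]
eef_rot: [-3.141, 0.0, 0.768]
wrist_force: [0.8, 0.7, 0.1]
finger_gap: 61.3
finger_force: 0.0
clock: 32.02
eef_pos: [581.3, 134.1, 241.4]
eef_rot: [3.141, -0.003, 0.771]
wrist_force: [0.3, -0.0, -0.5]
finger_gap: 61.2
finger_force: 0.0Traceback (most recent call last):
  File "<stdin>", line 9, in <module>
ValueError: attempt to get argmax of an empty sequence
```

Run:
```python
from h import *
for n,w,t,r in(("L",(651,-53),30,31),("M",(468.6,-41),29,26),("S",(581.5,30.5),26,21)):
    for cam in("side","scene"):
        I=cv2.imread(f"pics/{cam}1.png");c=manip.camera_info(cam);p=c["R"]@np.array([*w,t])+c["t"];f=c["camera_matrix"][0,0]/p[2];p=c["camera_matrix"]@p/p[2];u,v=p[:2].round().astype(int)
        R=int(r*f)+3
        h=cv2.cvtColor(I,cv2.COLOR_BGR2HSV)[max(v-R,0):v+R,u-R:u+R]
        m=((h[...,1]<60)&(h[...,2]<75)).astype(np.uint8)
        nn,l,st,ce=cv2.connectedComponentsWithStats(m)
        print(n,cam,(u,v),"px/mm",f.round(2),h[...,2].min(),h[...,2].max())
        for a in sorted(st[1:],key=lambda a:-a[4])[:2]: print("   ",a,ray(cam,u-R+a[0]+a[2]/2-.5,v-R+a[1]+a[3]/2-.5,t).round(1)[:2])
```

```text
L side (np.int64(286), np.int64(252)) px/mm 0.45 66 251
    [ 6 14  4  8 10] [666.5 -41.6]
    [25 14  4  8 10] [627.7 -58.4]
L scene (np.int64(324), np.int64(240)) px/mm 0.39 8 80
    [  0   0  30  30 733] [653.3 -53.8]
M side (np.int64(361), np.int64(276)) px/mm 0.47 67 246
    [24 12  3  7  7] [449.2 -47.9]
    [ 8 11  3  6  6] [482.1 -39.4]
M scene (np.int64(357), np.int64(290)) px/mm 0.43 15 60
    [  0   0  18  28 338] [476.8 -29.7]
    [24  1  1  2  2] [490.6 -81.8]
S side (np.int64(299), np.int64(283)) px/mm 0.48 64 248
    [19 11  2  4  4] [569.1  23.6]
    [ 5 13  1  2  2] [595.5  38.6]
S scene (np.int64(308), np.int64(271)) px/mm 0.41 12 158
    [  2   0  20  22 218] [581.   28.8]
    [3 9 2 5 8] [589.   46.5]
```

Run:
```python
from h import *
a,b=cv2.imread("pics/side0.png"),cv2.imread("pics/side1.png")
print("lid change",cv2.absdiff(a,b)[155:190,345:410].mean(), "stands change",cv2.absdiff(a,b)[250:295,270:380].mean())
s=manip.read_state();print(s["clock"],s["finger_gap"],abs(s["qd"]).max())
print(manip.sign_off())
```

```text
lid change 0.8638827838827838 stands change 15.846262626262627
32.3667 61.149606027766815 0.00442823850432276
the job is handed in; nothing more can be done
None
```

I handed the job in at about 32 s: the three sound bearings are on their own stands, both rusty ones are in the scrap box and the flap is shut. I checked large and medium by picture with the pin through the bore, and small only by the fingers meeting the foot at the right height; the hand-in call gave no verdict.

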